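# Stack the keyed riser on the casting frame

## Task

Raise the plaster casting frame that is fixed to the bench: take the larger of the two loose plywood risers by its carrying bar and set it on the frame, its wide lug in the wide notch and its narrow lug in the narrow notch. Lower it in rather than dropping it, so that it sits level with its walls down on the frame's rim, then let go. Leave the smaller riser where it is.

Things in the scene. Friction and masses are not known exactly. Their poses are not given: they have to be found in the camera images.
- riser_grip (a point): Centre of the larger riser's carrying bar (20 wide in y, 20 high, 120 long in x; on a 16 mm post at each end, open below). Riser: loose bottomless plywood frame, 120 (x) by 130 (y) mm, walls 15 thick, 40 high, 0.2 to 0.4 kg, stands on its two lugs. Point is mid-frame, 28 mm above the walls' top, 68 above their underside, 86 above the lug tips. z up; wide lug at +y, narrow at -y.
- riser_lug (a point): Centre of the underside of the larger riser's wide lug, 82 mm along +y from its middle. Lugs stick out 24 mm from the end walls and hang 18 mm below them; the hanging part is 14 mm thick, its inner face 75 mm from the middle. Wide lug 54 mm across (x); narrow lug, at the -y end, 20 mm. Axes as the riser's.
- base_seat (a point): Centre, at rim height (50 mm up), of the fixed plywood casting frame: 120 (x) by 130 (y) mm, 190 long with its end blocks. Notches from the end walls outwards, 24 deep: 78 wide at +y, 44 wide at -y. Riser is home centred here, x and y axes along these, +y end at +y end, bar centre 68 mm above this point; lugs then have 12 mm play each side in x, 10 in y. z up.
- small_riser_grip (a point): Centre of the carrying bar of the smaller riser, 90 mm wide along its x and 98 mm long along its y, otherwise made alike (lugs 36 and 18 mm wide); it does not belong on this frame and stays where it is. The point is 86 mm above the bench. z up.
Things that resemble listed ones, but are neither listed nor needed, are in the scene too. What is shaped like the part that bears riser_grip but purple or turquoise is not meant. Leave any blue look-alike of the part that bears base_seat alone.

How it is judged:
On the way:
1. the riser, still held, is lowered until its lugs are in the notches (horizontal distance between riser_grip and base_seat below 0.018 m and z of riser_grip in the frame of base_seat below 0.082 m and contact force between the fingers and riser above 0.5 N), for 0.1 s.
At the end, for the whole second after the job is handed in: The larger riser rests level on the casting frame (tilt under 0.06 rad) with both lugs in their matching notches: its bar's centre within 18 mm sideways of the frame's centre and 62 to 72 mm above the rim, turned no more than 0.22 rad from the frame, released and at rest (horizontal distance between riser_grip and base_seat below 0.018 m and z of riser_grip in the frame of base_seat between 0.062 and 0.072 m and angle between riser_grip's own z axis and vertical below 0.06 rad and angle between the y axis of riser_grip and the y axis of base_seat, either way round below 0.22 rad and linear speed of riser below 0.02 m/s); the robot touches nothing.
It fails at once if the smaller riser is moved more than 30 mm (distance of small_riser_grip from where it was at the start of the episode above 0.03 m).
It also fails if it takes over 35 s, if anything falls off the work surface, if the arm or the gripper's body presses on something with over 40 N, if the wrist force passes 120 N, or if a joint passes its speed limit or range.

## Robot

A 7-joint arm with a two-finger parallel gripper is mounted at the origin on the work surface. World frame = base frame: x ahead of the robot, y to its left, z up, the work surface at z = 0. Lengths are in m, angles in rad, forces in N, time in s.
With the tool pointing down it reaches from about 0.4 to 0.85 m from the base axis. Payload 10.4 kg.
Tool frame: the origin (TCP) lies between the finger pads; the fingertips stand 22 mm ahead of it and the grasp point (between the pads) lies 3 mm ahead of it; z points along the fingers, y is the line along which they close (so a half turn about z gives the same grasp; the last joint's range is limited). The gripper opens to 85 mm and grips with 20 to 120 N. Pads are 22 mm wide; open, the fingers measure 114 mm over their backs; the gripper's body (76 mm by 85 mm) begins 54 mm behind the grasp point. The pads swing forward as they close: fully open they stand 13 mm farther back than shut.
Start: joints at [1.108, 0.332, -0.065, 1.46, 0.022, 1.35, -0.088], TCP at [0.266, -0.566, 0.253] pointing down, gripper open.
Joint ranges: [-2.6, 2.6], [-0.5, 2.12], [-1.47, 1.34], [0.16, 2.42], [-1.27, 4.41], [0.06, 2.06], [-2.6, 2.6]. Speed limits (rad/s): [2.22, 2.22, 2.79, 2.79, 3.14, 3.14, 3.14].

## Interface

Orientations are given as a unit quaternion [x, y, z, w].
In Python, from workcell import manip, camera, ticket, boxes_of, outline_of gives the robot as it stands.
- The arm moves only by the tool carry_out, never from a script. Its argument "deltas" is a list of rows, each a list of 5 numbers: the shift along the tool's x, y, z as a fraction of full scale, then the turn about the tool's z as a fraction of full scale, then the opening, from -1 (shut) to 1 (fully open), so that 0 is half open. In form: [[tx, ty, tz, spin, gripper], ...]. A call has 1 to 20 rows; each row is the pose to reach, as a shift and turn from the pose commanded when the call began, along the tool's axes at that moment; what a row does not reach only later rows make up. Full scale, the value 1, is 150 mm for a shift and 30 degrees for a turn. A row lasts 1/8 s, in which the tool goes at most 62.5 mm and 10.7 degrees, less where a joint would pass 70% of its speed; a pose out of reach is approached as far as the arm can. A call with a number of a shift or a turn outside -1 to 1 is refused whole. A call with a gripper value outside its range is refused whole. The fingers move at their own pace and stop on an object; "force" is the grip in N (left out, the last holds). Time passes only in rows, so rows that repeat a pose let the fingers close. It gives the time, the measured TCP pose, the force, the opening and the grip force at its end, in the units of the state.
- manip.get_obs(): the state, without advancing time (a new reading comes with each control period).
- camera(name): name is "side" or "top" or "wrist"; returns a dict with "img" (420x560x3 uint8, red, green, blue), "depth" (420x560 float32, m along the optical axis (not along the pixel's ray), 0 where there is no reading), "vertical_fov" (degrees; the focal length in pixels is half the picture's height over the tangent of half this angle, whatever the lens; pixels are square), "cx", "cy" (the principal point, pixels), "R" (3x3) and "t" (3): a world point X has camera coordinates R X + t. Camera axes: x right, y down, z forward; pixel columns grow to the right and rows downward; lengths in m; the calibration is good to about 2 mm. A picture is of the moment at which its call begins.
- ticket.hand_in(): hands the job in; it is judged then, once.
Trained networks look in a picture, given as the dict that the camera call returned (one of the last four; its "shot" number tells which), for a name from the list of things; names that differ only in an ending like _2 or _b are one class to them, and where a whole thing is asked for, a point or a joint stands for the part that bears it (a point fixed in the world has none). Each returns a list of dicts, best first, with "conf" (0 to 1); they miss things now and then, are a little off and sometimes report something else, mostly with a low value. They report only what shows in the picture. A call takes as long as a camera call. They do not tell look-alikes from the thing itself.
- boxes_of(query, picture): "position" ([x, y, z] in m, in world coordinates, good to about 4 mm: the middle of the surface that is visible of it).
- outline_of(query, picture): "region" (420x560 bool, what is visible of it).
The state is a dict: "clock": time; "joint_pos": joint angles; "joint_velocities": joint speeds; "tau": joint torques, N m; "position": TCP position; "ee_rot": TCP orientation; "ft_force": force on the tool from outside, world axes, zero at the start; "torque": the same for the moment, N m; "grip_width": opening from 0.0 (shut) to 1.0 (fully open); "grasp_force": force on a finger pad.
Only numpy, scipy, OpenCV 4.12 (cv2) and the standard library are available. Lean on these libraries where they do the work, as an engineer would, in place of code of your own. Each camera call takes 0.05 s, during which the arm holds its last target. There are 200 camera calls.

## Working session

There is one attempt and no reset: what is moved stays moved. The work goes in short steps, Python scripts to look and compute and a tool call to move; the robot and the scene stay as the last step left them, time stands still between calls to the robot, and variables do not carry over. Pictures are saved under pics/ and viewed, at most 10 in all, crops included, and the job is handed in when it is done.

Besides the shell and the picture viewer there is one more tool, called after "Request:" as a command line: name --pt "numbers of a row" for each row, then --argument value for the rest. carry_out: Moves the arm, as the interface text tells. Its arguments: {"type":"object","properties":{"deltas":{"type":"array","items":{"type":"array","items":{"type":"number"}}},"force":{"type":"number"}},"required":["deltas"]}

```bash
mkdir -p pics
cat > h.py <<'E'
import numpy as np, cv2
from workcell import manip, camera, ticket, boxes_of, outline_of
def cloud(p):
    f=210/np.tan(np.radians(p["vertical_fov"])/2)
    v,u=np.mgrid[:420,:560]; d=p["depth"]
    c=np.stack([(u-p["cx"])/f*d,(v-p["cy"])/f*d,d],-1)
    return (c-p["t"])@np.array(p["R"])
def pix(p,X):
    f=210/np.tan(np.radians(p["vertical_fov"])/2)
    c=np.array(p["R"])@X+p["t"]; return c[:2]/c[2]*f+[p["cx"],p["cy"]]
E
python3 - <<'E'
from h import *
o=manip.get_obs();print(o["clock"],o["position"],o["ee_rot"],o["grip_width"])
ps={n:camera(n) for n in("top","side")}
cv2.imwrite("pics/a.png",cv2.cvtColor(np.vstack([ps["top"]["img"],ps["side"]["img"]]),cv2.COLOR_RGB2BGR)[:, :]) 
im=cv2.cvtColor(np.hstack([ps["top"]["img"],ps["side"]["img"]]),cv2.COLOR_RGB2BGR)
cv2.imwrite("pics/a.png",cv2.resize(im,(800,300),interpolation=cv2.INTER_AREA))
cv2.imwrite("pics/top.png",cv2.cvtColor(ps["top"]["img"],cv2.COLOR_RGB2BGR))
for n,p in ps.items():
  for q in("riser_grip","riser_lug","base_seat","small_riser_grip"):
    for b in boxes_of(q,p)[:5]: print(n,q,round(b["conf"],2),np.round(b["position"],3),pix(p,b["position"]).round())
E
```

```text
0.0 [ 0.26593065 -0.56523036  0.25250794] [ 9.75921339e-01  2.18121595e-01 -1.88297842e-04 -6.88635870e-04] 1.0005099734544542
top riser_grip 0.89 [ 0.543 -0.239  0.061] [399. 214.]
top riser_grip 0.68 [ 0.771 -0.215  0.061] [389. 115.]
top riser_grip 0.56 [ 0.318 -0.274  0.057] [414. 313.]
top riser_lug 0.91 [ 0.775 -0.224  0.051] [391. 114.]
top riser_lug 0.79 [ 0.543 -0.242  0.056] [400. 214.]
top riser_lug 0.79 [ 0.32  -0.276  0.057] [415. 312.]
top base_seat 0.91 [0.323 0.317 0.024] [158. 306.]
top base_seat 0.86 [0.593 0.273 0.025] [178. 191.]
top small_riser_grip 0.92 [0.512 0.016 0.055] [287. 226.]
side riser_grip 0.73 [ 0.748 -0.189  0.051] [279. 156.]
side riser_grip 0.69 [ 0.522 -0.212  0.053] [344. 178.]
side riser_grip 0.64 [ 0.312 -0.256  0.053] [420. 200.]
side riser_lug 0.94 [ 0.749 -0.191  0.047] [279. 156.]
side riser_lug 0.93 [ 0.52  -0.21   0.056] [344. 178.]
side riser_lug 0.64 [ 0.311 -0.247  0.052] [418. 202.]
side base_seat 0.91 [0.315 0.326 0.027] [281. 362.]
side base_seat 0.79 [0.59  0.283 0.03 ] [199. 275.]
side small_riser_grip 0.58 [0.49  0.048 0.056] [298. 231.]
```

View pics/top.png

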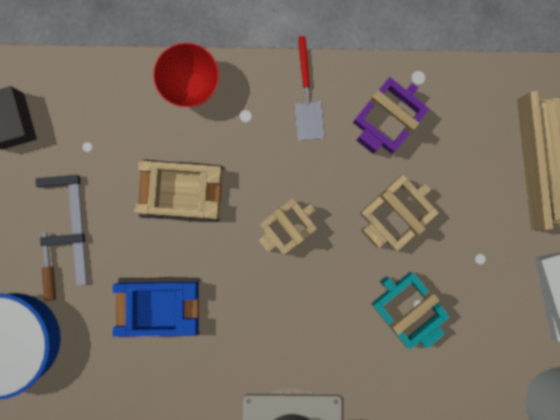

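Run:
```python
from h import *
p=camera("top"); im=cv2.cvtColor(p["img"],cv2.COLOR_RGB2BGR); C=cloud(p)
a=cv2.resize(im[165:260,350:450],None,fx=4,fy=4,interpolation=cv2.INTER_CUBIC);b=cv2.resize(im[142:237,128:228],None,fx=4,fy=4,interpolation=cv2.INTER_CUBIC)
cv2.imwrite("pics/crop.png",np.hstack([a,b]))
def rect(m,n):
    P=C[m]; r=cv2.minAreaRect(P[:,:2].astype(np.float32)); print(n,len(P),np.round(r[0],4),np.round(r[1],4),round(r[2],1),"z",np.percentile(P[:,2],[5,50,95]).round(4))
M=np.zeros((420,560),bool);M[165:260,350:450]=1
Z=C[...,2]; v=p["depth"]>0
rect(M&v&(Z>.088),"bar"); rect(M&v&(Z>.05)&(Z<.063),"walls")
for x in outline_of("riser_grip",p)[:3]: 
    m=x["region"]; rect(m&v&(Z>.088),"bar-o")
for q in outline_of("base_seat",p)[:2]:
    m=q["region"]&v; rect(m&(Z>.042)&(Z<.058),"base rim"); rect(m&(Z>.02)&(Z<.042),"mid")
B=np.zeros((420,560),bool);B[150:232,128:228]=1
rect(B&v&(Z>.042)&(Z<.058),"rimB")
# tool yaw
from scipy.spatial.transform import Rotation as R
o=manip.get_obs(); print(R.from_quat(o["ee_rot"]).as_matrix().round(3)); print(np.round(p["R"],2))
```

```text
bar 505 [ 0.548  -0.2416] [0.1202 0.0213] 43.2 z [0.0911 0.0953 0.0988]
walls 1452 [ 0.5475 -0.2414] [0.1203 0.1776] 43.1 z [0.0515 0.0568 0.0607]
bar-o 474 [ 0.5481 -0.2406] [0.1189 0.0203] 43.5 z [0.0911 0.0953 0.0988]
bar-o 533 [ 0.323  -0.2682] [0.0219 0.1199] 39.8 z [0.0906 0.0954 0.0988]
bar-o 510 [ 0.7759 -0.2227] [0.1195 0.022 ] 51.1 z [0.0911 0.0951 0.0988]
base rim 1949 [0.5964 0.2717] [0.1908 0.1202] 86.6 z [0.0455 0.0494 0.0529]
mid 778 [0.5944 0.2722] [0.1918 0.1174] 87.1 z [0.0219 0.0259 0.0382]
base rim 2092 [0.3204 0.3206] [0.1209 0.1911] 0.9 z [0.0455 0.0495 0.0533]
mid 888 [0.3212 0.3202] [0.1192 0.1907] 0.7 z [0.0221 0.0267 0.0395]
rimB 1952 [0.5964 0.2717] [0.1908 0.1202] 86.6 z [0.0455 0.0494 0.0529]
[[ 0.905  0.426  0.   ]
 [ 0.426 -0.905 -0.   ]
 [ 0.     0.    -1.   ]]
[[ 0.01 -1.    0.01]
 [-1.   -0.01 -0.04]
 [ 0.04 -0.01 -1.  ]]
```

View pics/crop.png

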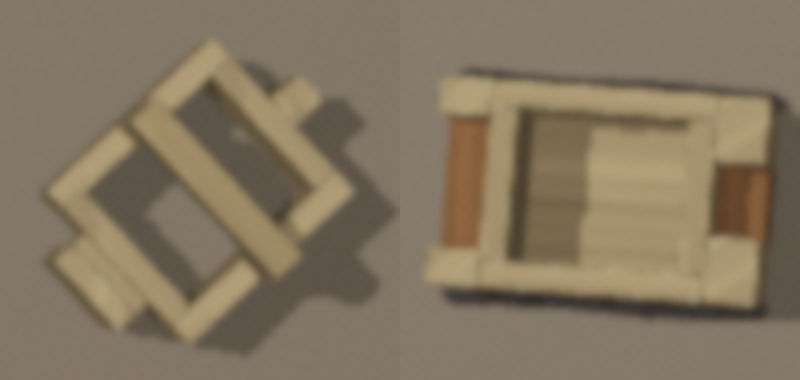

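Loose risers: purple (389,115), plywood (399,214), turquoise (414,313), plus the small plywood one (287,226). The large plywood one at (399,214) is meant. Of the frames, plywood (178,191) and blue (158,306), the plywood one is meant. The crop shows the riser's wide lug at lower left (100,285) and the frame's wide notch at the left end (465,180). Riser yaw is about 43°, frame about −3.4°.

Request:
carry_out --pt "0.4 -0.18 0 0 1" --pt "0.8 -0.36 0 0 1" --pt "1 -0.45 0 0 1" --pt "1 -0.45 0 0 1"

```text
clock: 1.15
position: [0.3761, -0.4376, 0.2537]
ee_rot: [0.975, 0.221, 0.001, -0.0]
ft_force: [0.2, -0.9, 0.2]
grip_width: 1.001
grasp_force: 0.0
```

Request:
carry_out --pt "0.4 -0.18 0 0 1" --pt "0.8 -0.36 0 0 1" --pt "1 -0.45 0 0 1" --pt "1 -0.45 0 0 1"

```text
clock: 1.65
position: [0.482, -0.3132, 0.2534]
ee_rot: [0.975, 0.22, 0.0, -0.0]
ft_force: [0.0, -0.3, 0.0]
grip_width: 1.002
grasp_force: 0.0
```

Request:
carry_out --pt "0.3 -0.12 0 -0.2 1" --pt "0.62 -0.25 0 -0.4 1" --pt "0.62 -0.25 0 -0.6 1" --pt "0.62 -0.25 0 -0.6 1" --pt "0.62 -0.25 0 -0.6 1" --pt "0.62 -0.25 0 -0.6 1"

```text
clock: 2.4
position: [0.5477, -0.2433, 0.2534]
ee_rot: [0.93, 0.367, -0.0, 0.0]
ft_force: [-0.5, 0.2, -0.1]
grip_width: 1.002
grasp_force: 0.0
```

```bash
cat > w.py <<'E'
from h import *
from scipy.spatial.transform import Rotation as R
o=manip.get_obs(); T=R.from_quat(o["ee_rot"]).as_matrix()
print(o["clock"],np.round(o["position"],4),"yaw",np.degrees(np.arctan2(T[1,0],T[0,0])).round(1), o["grip_width"],np.round(o["joint_pos"],2),np.round(T[:,2],3),np.round(o["ft_force"],1),o["grasp_force"])
E
cat > look.py <<'E'
from w import *
p=camera("wrist");C=cloud(p);Z=C[...,2];v=p["depth"]>0
for x in outline_of("riser_grip",p)[:2]:
    m=x["region"]&v&(Z>.088)&(Z<.105);P=C[m]
    if len(P)>50:
        r=cv2.minAreaRect(P[:,:2].astype(np.float32));print(x["conf"],np.round(r[0],4),np.round(r[1],4),r[2],np.median(P[:,2]), "tool delta mm",(1000*(np.r_[r[0],.088]-o["position"])@T).round(1))
cv2.imwrite("pics/w1.png",cv2.cvtColor(p["img"],cv2.COLOR_RGB2BGR))
E
python3 look.py
```

```text
2.4 [ 0.5477 -0.2433  0.2534] yaw 43.0 1.0018750732324566 [ 0.63  0.3  -0.35  1.52  0.1   1.34 -0.55] [-0. -0. -1.] [-0.5  0.2 -0.1] 0.0
0.96 [ 0.3459 -0.2987] [0.0213 0.0447] 40.102901458740234 0.09632018701149062 tool delta mm [-185.3  -97.2  165.4]
0.88 [ 0.5467 -0.2429] [0.1191 0.02  ] 43.315486907958984 0.0964638701373021 tool delta mm [ -0.4  -1.  165.4]
```

View pics/w1.png

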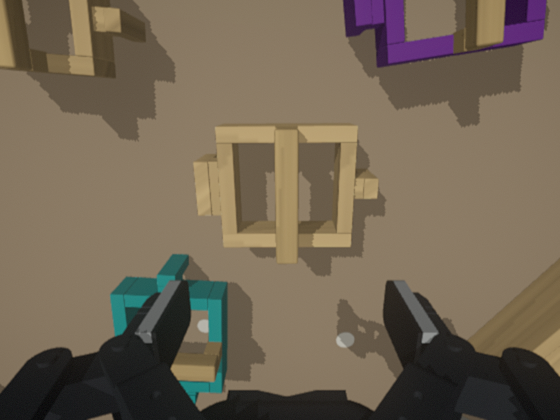

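The view shows the plywood riser squarely under the tool: bar centre (287,190), wide lug left (207,185), narrow lug right (367,185). The offset is under 1 mm, so I'm descending.

Request:
carry_out --pt "0 0 0.3 0 0.2" --pt "0 0 0.6 0 0.2" --pt "0 0 0.8 0 0.2" --pt "0 0 0.95 0 0.2" --pt "0 0 0.95 0 0.2"

```text
clock: 3.12
position: [0.5472, -0.2419, 0.1093]
ee_rot: [0.93, 0.368, -0.001, -0.001]
ft_force: [0.5, 0.2, 0.0]
grip_width: 0.595
grasp_force: 0.0
```

Request:
carry_out --pt "0 0 0.08 0 0.2" --pt "0 0 0.15 0 0.2" --pt "0 0 0.15 0 0.2" --pt "0 0 0.15 0 -1" --pt "0 0 0.15 0 -1" --pt "0 0 0.15 0 -1" --pt "0 0 0.15 0 -1" --pt "0 0 0.15 0 -1" --pt "0 0 0.15 0 -1" --force 60

```text
clock: 4.25
position: [0.5487, -0.2423, 0.089]
ee_rot: [0.93, 0.368, 0.0, 0.0]
ft_force: [-0.6, -0.4, 5.3]
grip_width: 0.223
grasp_force: 59.6
```

```bash
python3 w.py
```

```text
4.25 [ 0.5487 -0.2423  0.089 ] yaw 43.2 0.2232837495885569 [ 0.61  0.44 -0.34  1.69  0.17  1.03 -0.6 ] [ 0.001 -0.001 -1.   ] [-0.6 -0.4  5.3] 59.6133416891098
```

Request:
carry_out --pt "0 0 -0.1 0 -1" --pt "0 0 -0.3 0 -1" --pt "0 0 -0.5 0 -1" --pt "0 0 -0.7 0 -1" --pt "0 0 -0.9 0 -1" --pt "0 0 -1 0 -1" --pt "0 0 -1 0 -1"

```text
clock: 5.12
position: [0.5484, -0.2422, 0.2389]
ee_rot: [0.93, 0.368, 0.0, 0.0]
ft_force: [1.3, -0.1, -3.8]
grip_width: 0.219
grasp_force: 59.1
```

Request:
carry_out --pt "0.1 -0.09 0 0 -1" --pt "0.3 -0.27 0 0 -1" --pt "0.5 -0.44 0 0 -1" --pt "0.7 -0.62 0 0 -1" --pt "0.86 -0.76 0 0 -1"

```text
clock: 5.75
position: [0.5636, -0.0672, 0.237]
ee_rot: [0.929, 0.369, -0.001, -0.001]
ft_force: [0.1, -0.2, -3.5]
grip_width: 0.221
grasp_force: 59.0
```

Request:
carry_out --pt "0.2 -0.18 0 0 -1" --pt "0.4 -0.36 0 0 -1" --pt "0.6 -0.53 0 0 -1" --pt "0.86 -0.76 0 0 -1"

```text
clock: 6.25
position: [0.5794, 0.1022, 0.2369]
ee_rot: [0.93, 0.368, -0.001, -0.0]
ft_force: [1.0, 0.5, -2.0]
grip_width: 0.224
grasp_force: 59.0
```

Request:
carry_out --pt "0.2 -0.18 0 0.15 -1" --pt "0.4 -0.36 0 0.35 -1" --pt "0.6 -0.53 0 0.6 -1" --pt "0.75 -0.66 0 0.8 -1" --pt "0.86 -0.76 0 0.8 -1" --pt "0.86 -0.76 0 0.8 -1"

```text
clock: 7.0
position: [0.5949, 0.2746, 0.2373]
ee_rot: [0.985, 0.17, -0.001, -0.0]
ft_force: [0.4, -0.5, -2.7]
grip_width: 0.224
grasp_force: 59.0
```

Request:
carry_out --pt "0 0 0 0.2 -1" --pt "0 0 0 0.4 -1" --pt "0 0 0 0.6 -1" --pt "0 0 0 0.75 -1" --pt "0 0 0 0.75 -1" --pt "0 0 0 0.75 -1"

```text
clock: 7.75
position: [0.5963, 0.2714, 0.2381]
ee_rot: [1.0, -0.028, -0.0, 0.0]
ft_force: [-0.9, 0.5, -2.7]
grip_width: 0.228
grasp_force: 59.0
```

```bash
cat > meas.py <<'E'
from w import *
im=[]
for n in("top","wrist","side"):
    p=camera(n);C=cloud(p);Z=C[...,2];v=p["depth"]>0
    im.append(p["img"])
    z0=o["position"][2]
    for q,lo,hi in(("base_seat",.042,.058),("riser_grip",z0-.004,z0+.025),("riser_grip",z0-.045,z0-.02)):
        for x in outline_of(q,p)[:2]:
            P=C[x["region"]&v&(Z>lo)&(Z<hi)]
            if len(P)>80:
                r=cv2.minAreaRect(P[:,:2].astype(np.float32));print(n,q,round(x["conf"],2),np.round(r[0],4),np.round(r[1],4),round(r[2],1),"z",np.percentile(P[:,2],[10,50,90]).round(4))
cv2.imwrite("pics/m.png",cv2.cvtColor(cv2.resize(np.hstack(im[1:]),(800,300),interpolation=cv2.INTER_AREA),cv2.COLOR_RGB2BGR))
E
python3 meas.py
```

```text
7.75 [0.5963 0.2714 0.2381] yaw -3.2 0.22835388420395036 [-0.16  0.45 -0.47  1.37  0.2   1.37 -2.25] [-0.    -0.001 -1.   ] [-0.9  0.5 -2.7] 59.04582381248474
top base_seat 0.62 [0.3198 0.3692] [0.1195 0.0934] 0.7 z [0.0463 0.0494 0.0523]
top base_seat 0.59 [0.5946 0.2412] [0.1297 0.12  ] 86.4 z [0.0464 0.0494 0.0521]
top riser_grip 0.58 [0.6377 0.2697] [0.02   0.0359] 87.9 z [0.2396 0.2442 0.2466]
top riser_grip 0.58 [0.6043 0.2285] [0.1444 0.0806] 21.6 z [0.2007 0.2058 0.2089]
wrist base_seat 0.62 [0.5944 0.2707] [0.1896 0.1198] 86.6 z [0.0493 0.0505 0.0515]
wrist base_seat 0.59 [0.3686 0.2849] [0.0733 0.0254] 88.0 z [0.0468 0.0506 0.0515]
wrist riser_grip 0.64 [0.6054 0.2714] [0.0912 0.0673] 28.7 z [0.2448 0.2457 0.2465]
wrist riser_grip 0.64 [0.5943 0.2719] [0.1783 0.1198] 86.7 z [0.201  0.2072 0.2084]
side base_seat 0.94 [0.3178 0.3208] [0.1213 0.1913] 1.1 z [0.0472 0.0496 0.0512]
side riser_grip 0.79 [0.5896 0.2743] [0.0215 0.1161] 86.4 z [0.2378 0.2444 0.2458]
side riser_grip 0.79 [0.5924 0.2742] [0.1783 0.1221] 85.8 z [0.1967 0.2051 0.2079]
```

View pics/m.png

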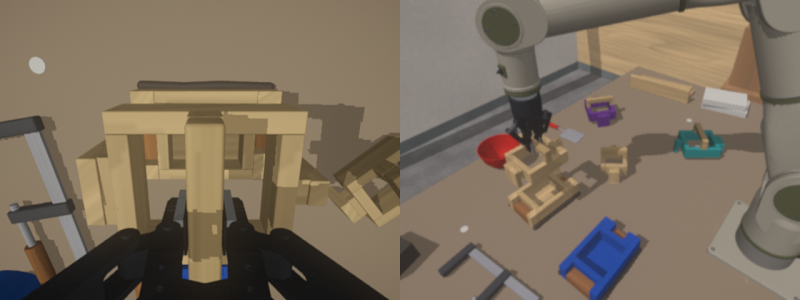

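The wrist view (left half) shows the riser level above the frame: wide lug left (90,190), wide notch left (150,140), centres within about 1.2 mm and yaw matching. It needs to go down about 118 mm.

Request:
carry_out --pt "0 0 0.1 0 -1" --pt "0 0 0.25 0 -1" --pt "0 0 0.4 0 -1" --pt "0 0 0.5 0 -1" --pt "0 0 0.58 0 -1" --pt "0 0 0.64 0 -1" --pt "0 0 0.69 0 -1" --pt "0 0 0.73 0 -1" --pt "0 0 0.75 0 -1" --pt "0 0 0.76 0 -1" --pt "0 0 0.77 0 -1" --pt "0 0 0.77 0 -1"

```text
clock: 9.85
position: [0.5963, 0.2721, 0.1229]
ee_rot: [1.0, -0.029, 0.0, -0.0]
ft_force: [0.0, 0.3, -2.5]
grip_width: 0.226
grasp_force: 59.0
```

```bash
sed -i 's#pics/m.png#pics/m2.png#' meas.py; python3 meas.py
```

```text
9.85 [0.5963 0.2721 0.1229] yaw -3.3 0.2259716536285888 [-0.17  0.53 -0.45  1.5   0.24  1.16 -2.29] [ 0.  0. -1.] [ 0.   0.3 -2.5] 59.0371835231781
top base_seat 0.62 [0.593  0.2197] [0.0858 0.1196] 86.5 z [0.046  0.0492 0.052 ]
top riser_grip 0.93 [ 0.3226 -0.2676] [0.0215 0.1188] 39.6 z [0.0876 0.0951 0.098 ]
top riser_grip 0.92 [ 0.7764 -0.223 ] [0.12   0.0226] 51.8 z [0.087  0.0948 0.0978]
wrist base_seat 0.62 [0.5948 0.2708] [0.1901 0.1196] 86.6 z [0.0451 0.0503 0.0512]
wrist riser_grip 0.68 [0.6056 0.2712] [0.0663 0.0911] 54.8 z [0.1295 0.1304 0.1311]
wrist riser_grip 0.68 [0.5943 0.2719] [0.1787 0.1198] 86.7 z [0.0858 0.0919 0.0931]
side base_seat 0.72 [0.3177 0.3205] [0.1214 0.1922] 1.1 z [0.047  0.0496 0.0512]
side base_seat 0.61 [0.5931 0.2735] [0.1891 0.1219] 86.7 z [0.0436 0.0486 0.0508]
side riser_grip 0.63 [0.591  0.2884] [0.0482 0.1177] 87.7 z [0.1225 0.1291 0.1305]
side riser_grip 0.72 [ 0.3188 -0.2646] [0.0212 0.1163] 39.6 z [0.0814 0.094  0.0963]
side riser_grip 0.63 [0.5924 0.2741] [0.18   0.1237] 85.5 z [0.0817 0.0898 0.0926]
```

View pics/m2.png

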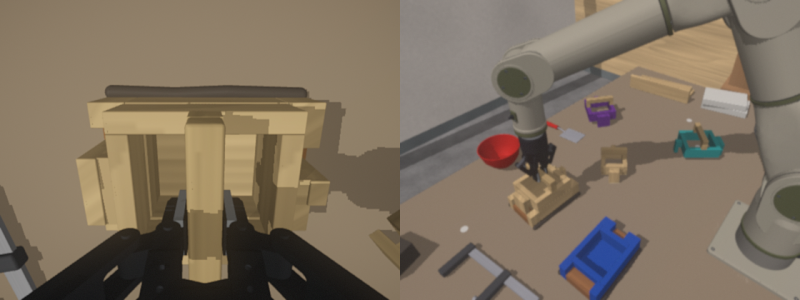

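The lugs are in both notches and the bar is about 2.5 mm above home. I'll lower the rest.

Request:
carry_out --pt "0 0 0.008 0 -1" --pt "0 0 0.014 0 -1" --pt "0 0 0.018 0 -1" --pt "0 0 0.02 0 -1" --pt "0 0 0.02 0 -1"

```text
clock: 11.08
position: [0.5963, 0.2721, 0.121]
ee_rot: [1.0, -0.029, 0.0, 0.0]
ft_force: [-5.5, -3.6, 7.9]
grip_width: 0.225
grasp_force: 60.8
```

Contact is felt (7.9 N upward), so it is seated. Releasing and withdrawing.

Request:
carry_out --pt "0 0 0.018 0 -0.3" --pt "0 0 0.018 0 0" --pt "0 0 0.018 0 0.1" --pt "0 0 0.018 0 0.1" --pt "0 0 0 0 0.1" --pt "0 0 -0.15 0 0.1" --pt "0 0 -0.4 0 0.1" --pt "0 0 -0.7 0 0.1" --pt "0 0 -1 0 0.1" --pt "0 0 -1 0 0.1"

```text
clock: 12.32
position: [0.5975, 0.2731, 0.2745]
ee_rot: [1.0, -0.029, 0.003, -0.002]
ft_force: [-0.4, 0.8, -0.2]
grip_width: 0.55
grasp_force: 0.0
```

Run:
```python
from w import *
p=camera("wrist");C=cloud(p);Z=C[...,2];v=p["depth"]>0
near=(abs(C[...,0]-.595)<.13)&(abs(C[...,1]-.271)<.13)&v
for lo,hi in((.12,.14),(.084,.097),(.044,.055)):
    P=C[near&(Z>lo)&(Z<hi)];r=cv2.minAreaRect(P[:,:2].astype(np.float32))
    A=np.c_[P[:,:2]-P[:,:2].mean(0),np.ones(len(P))];f=np.linalg.lstsq(A,P[:,2],rcond=None)[0]
    print(np.round(r[0],4),np.round(r[1],4),round(r[2],1),np.median(P[:,2]).round(4),"slope",f.round(3))
cv2.imwrite("pics/f.png",cv2.cvtColor(p["img"],cv2.COLOR_RGB2BGR))
```

```text
12.325 [0.5975 0.2731 0.2745] yaw -3.3 0.5501389550367873 [-0.16  0.43 -0.47  1.32  0.19  1.43 -2.25] [ 0.006  0.003 -1.   ] [-0.4  0.8 -0.2] 0.0
[0.5942 0.272 ] [0.0201 0.1194] 86.7 0.1286 slope [-0.004 -0.     0.128]
[0.5939 0.2721] [0.1782 0.1201] 86.5 0.0903 slope [ 0.003 -0.007  0.09 ]
[0.5943 0.2708] [0.19   0.1198] 86.6 0.0505 slope [-0.001  0.     0.05 ]
```

View pics/f.png

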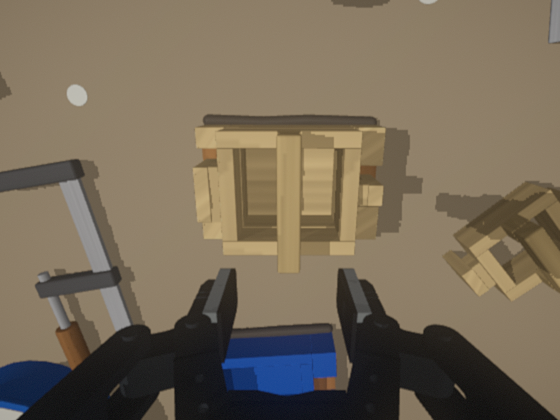

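The riser is seated on the frame: bar (288,200), wide lug in the left notch (205,190), narrow lug in the right (370,192). It is level, about 1 mm off centre, with the bar centre 68 mm above the rim.

```bash
python3 -c "
from workcell import ticket
print(ticket.hand_in())"
```

```text
the job is handed in; nothing more can be done
None
```

The larger plywood riser is on the casting frame with each lug in its matching notch, level, about 1 mm off centre and released; the small riser was not touched, and the job is handed in (no verdict was returned).

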